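# Heft the turned-out parts bins and re-tip the one that still holds a vice jaw

### The arm

A 7-joint arm with a two-finger parallel gripper is mounted at the origin on a cart in front of the work surface, level with it; the furniture and walls round the work are solid. World frame = base frame: x ahead of the robot, y to its left, z up, the work surface at z = 0. Lengths are in m, angles in rad, forces in N, time in s.
With the tool pointing down it reaches from about 0.425 to 0.875 m from the base axis. Payload 8.4 kg.
Tool frame: the origin (TCP) lies midway between the tips of the shut fingers; the grasp point (between the pads) lies 19 mm behind it; z points along the fingers, y is the line along which they close (so a half turn about z gives the same grasp; the last joint's range is limited). The gripper opens to 85 mm and grips with 20 to 120 N. Pads are 22 mm wide; open, the fingers measure 114 mm over their backs; the gripper's body (76 mm by 85 mm) begins 54 mm behind the grasp point. The pads swing forward as they close: fully open they stand 13 mm farther back than shut.
Start: joints at [-1.389, 0.333, 0.04, 1.465, -0.013, 1.343, -0.059], TCP at [0.18, 0.625, 0.231] pointing down, gripper open.
Joint ranges: [-2.58, 2.58], [-0.38, 2.09], [-1.3, 1.39], [0.25, 2.4], [-1.5, 4.64], [0.08, 2.09], [-2.65, 2.65]. Speed limits (rad/s): [2.22, 2.22, 2.79, 2.79, 3.14, 3.14, 3.14].

### API

Orientations are given as [roll, pitch, yaw] about the fixed x, y, z axes, in that order (R = Rz(yaw) Ry(pitch) Rx(roll)).
In Python, from workcell import read_state, get_image, hand_in, regions_of gives the robot as it stands.
- The arm moves only by the tool play_rows, never from a script. Its argument "steps" is a list that holds one entry, the list of rows, each a list of 5 numbers: the shift along the tool's x, y, z in cm, then the turn about the tool's z in rad, then the opening, from -1 (shut) to 1 (fully open). A call has 1 to 12 rows; each row shifts and turns the commanded pose from where the row before left it, along the tool's axes as they then stand; what a row does not reach is not made up. A row lasts 1/12 s, in which the tool goes at most 41.7 mm and 7.16 degrees, less where a joint would pass 70% of its speed; a pose out of reach is approached as far as the arm can. A call with a gripper value outside its range is refused whole. The fingers move at their own pace and stop on an object; "force" is the grip in N (left out, the last holds). Time passes only in rows, so rows that do not move let the fingers close. It gives the time, the measured TCP pose, the force, the opening and the grip force at its end, in the units of the state.
- read_state(): the state, without advancing time (a new reading comes with each control period).
- get_image(name): name is "scene" or "top"; returns a dict with "pixels" (400x640x3 uint8, red, green, blue), "vfov" (degrees; the focal length in pixels is half the picture's height over the tangent of half this angle, whatever the lens; pixels are square), "cx", "cy" (the principal point, pixels), "eye" and "orientation" of the camera in the world. Camera axes: x right, y down, z forward; pixel columns grow to the right and rows downward; lengths in m; the calibration is good to about 2 mm. A picture is of the moment at which its call begins. There is no depth.
- hand_in(): hands the job in; it is judged then, once.
Trained networks look in the newest picture that a camera, given by its name, has taken for a name from the list of things; names that differ only in an ending like _2 or _b are one class to them, and where a whole thing is asked for, a point or a joint stands for the part that bears it (a point fixed in the world has none). Each returns a list of dicts, best first, with "conf" (0 to 1); they miss things now and then, are a little off and sometimes report something else, mostly with a low value. They report only what shows in the picture. A call takes as long as a camera call.
- regions_of(camera, thing): "region" (400x640 bool, what is visible of it) and "box" ([centre column, centre row, width, height] in pixels, round what is visible of it).
The state is a dict: "time_s": time; "qpos": joint angles; "qd": joint speeds; "effort": joint torques, N m; "tcp_pos": TCP position; "eef_rot": TCP orientation; "contact_force": force on the tool from outside, world axes, zero at the start; "torque": the same for the moment, N m; "opening": finger opening in m; "grip_force": force on a finger pad.
Only numpy, scipy, OpenCV 4.12 (cv2) and the standard library are available. Lean on these libraries where they do the work, as an engineer would, in place of code of your own. Each camera call takes 0.05 s, during which the arm holds its last target. There are 200 camera calls.

### The job

These three hooded parts bins have been turned out, but a steel vice jaw is still hidden in one of them. Heft the bins by their grips to find the heavy one and tip it again, mouth down over the square steel pan, until it hefts empty and the jaw lies in the pan; never tip the bins that are already empty. In the end all three bins stand upright on the bench again, each where it stood, and nothing is left in them.

Things in the scene. Friction and masses are not known exactly. Their poses are not given: they have to be found in the camera images.
- bin_a: the first of three identical grey steel parts bins, 150 (x) x 84 (y) x 56 mm, 0.20 kg empty, 0.45 to 0.56 kg with the jaw in it. Origin: centre of the underside; z up, x points away from the mouth, which is the end at x = -75 mm. A hood (top at z = 56 mm) hides the inside
- bin_b: the second of three identical grey steel parts bins, 150 (x) x 84 (y) x 56 mm, 0.20 kg empty, 0.45 to 0.56 kg with the jaw in it. Origin: centre of the underside; z up, x points away from the mouth, which is the end at x = -75 mm. A hood (top at z = 56 mm) hides the inside
- bin_c: the third of three identical grey steel parts bins, 150 (x) x 84 (y) x 56 mm, 0.20 kg empty, 0.45 to 0.56 kg with the jaw in it. Origin: centre of the underside; z up, x points away from the mouth, which is the end at x = -75 mm. A hood (top at z = 56 mm) hides the inside
- bin_a_grip (a point): centre of the solid black upright grip on the first bin's hood, at x = 40, y = 0, z = 80 mm in the bin; the grip is 60 mm long along the bin's x, 12 mm thick in y and reaches from 56 to 100 mm above the underside. Pinch it firmly (80 N or more), or the bin swings in the fingers when tipped. Axes as the bin's
- bin_b_grip (a point): centre of the solid black upright grip on the second bin's hood, at x = 40, y = 0, z = 80 mm in the bin; the grip is 60 mm long along the bin's x, 12 mm thick in y and reaches from 56 to 100 mm above the underside. Pinch it firmly (80 N or more), or the bin swings in the fingers when tipped. Axes as the bin's
- bin_c_grip (a point): centre of the solid black upright grip on the third bin's hood, at x = 40, y = 0, z = 80 mm in the bin; the grip is 60 mm long along the bin's x, 12 mm thick in y and reaches from 56 to 100 mm above the underside. Pinch it firmly (80 N or more), or the bin swings in the fingers when tipped. Axes as the bin's
- bin_a_mouth (a point): middle of the first bin's mouth sill, at x = -75, z = 12 mm in the bin. Mouth 78 mm wide, 34 mm high. The last 45 mm of the floor rise 12.5 deg to the sill, so the jaw (80 x 40 x 20 mm steel, lying at the back of one bin, any of the three) slides out only when the bin is tipped mouth down far enough: 30 to 50 deg, as friction varies. Axes as the bin's
- bin_b_mouth (a point): middle of the second bin's mouth sill, at x = -75, z = 12 mm in the bin. Mouth 78 mm wide, 34 mm high. The last 45 mm of the floor rise 12.5 deg to the sill, so the jaw (80 x 40 x 20 mm steel, lying at the back of one bin, any of the three) slides out only when the bin is tipped mouth down far enough: 30 to 50 deg, as friction varies. Axes as the bin's
- bin_c_mouth (a point): middle of the third bin's mouth sill, at x = -75, z = 12 mm in the bin. Mouth 78 mm wide, 34 mm high. The last 45 mm of the floor rise 12.5 deg to the sill, so the jaw (80 x 40 x 20 mm steel, lying at the back of one bin, any of the three) slides out only when the bin is tipped mouth down far enough: 30 to 50 deg, as friction varies. Axes as the bin's
- pan: open square pan of bare sheet steel, fixed to the bench, 200 x 200 mm outside, walls 45 mm high and 4 mm thick. Origin: centre of the underside; x and y along its sides, z up

How it is judged:
By the outcome, as a careful person would: the job done as asked, in the order asked, and still so for the second after the job is handed in, with the robot touching nothing.
It also fails if it takes over 70 s, if anything falls off the work surface, if the arm or the gripper's body presses on something with over 40 N, if the wrist force passes 120 N, or if a joint passes its speed limit or range.

## Working session

There is one attempt and no reset: what is moved stays moved. The work goes in short steps, Python scripts to look and compute and a tool call to move; the robot and the scene stay as the last step left them, time stands still between calls to the robot, and variables do not carry over. Pictures are saved under pics/ and viewed, at most 10 in all, crops included, and the job is handed in when it is done.

Besides the shell and the picture viewer there is one more tool, called as a command line: name --argument value ..., lists and objects as JSON in quotes. play_rows: Moves the arm, as the interface text tells. Its arguments: {"type":"object","properties":{"steps":{"type":"array","items":{"type":"array","items":{"type":"array","items":{"type":"number"}}}},"force":{"type":"number"}},"required":["steps"]}

```bash
mkdir -p pics; ls; cat > h.py <<'E'
import numpy as np, cv2
from workcell import read_state, get_image, hand_in, regions_of
from scipy.spatial.transform import Rotation as R
def save(cam,name):
    im=get_image(cam); cv2.imwrite('pics/'+name,im['pixels'][:,:,::-1]); return im
def K(im):
    f=200/np.tan(np.radians(im['vfov'])/2); return f
def rot(im):
    o=np.array(im['orientation']); 
    return o if o.shape==(3,3) else R.from_euler('xyz',o).as_matrix()
def ray(im,u,v,z):
    f=K(im); d=rot(im)@np.array([(u-im['cx'])/f,(v-im['cy'])/f,1]); e=np.array(im['eye']); return e+d*(z-e[2])/d[2]
def proj(im,p):
    c=rot(im).T@(np.array(p)-im['eye']); return K(im)*c[:2]/c[2]+[im['cx'],im['cy']]
E
python3 - <<'E'
from h import *
for c in ['top','scene']:
    im=save(c,c+'0.png'); print(c,{k:im[k] for k in im if k!='pixels'})
    for t in ['bin_a','bin_a_grip','pan']:
        for r in regions_of(c,t): print(t,round(r['conf'],2),np.round(r['box']))
print(read_state())
E
```

```text
pics
top {'vfov': 47.590076723201115, 'cx': 319.94551148393424, 'cy': 192.62782306545148, 'eye': array([0.39496705, 0.03952417, 1.16116867]), 'orientation': array([-3.04150751, -0.02869582, -1.57123427])}
bin_a 0.84 [334. 195.  46.  66.]
bin_a 0.82 [264. 174.  37.  63.]
bin_a 0.74 [181. 189.  54.  65.]
bin_a_grip 0.62 [183. 187.  52.  71.]
bin_a_grip 0.5 [264. 174.  35.  67.]
pan 0.73 [437. 154. 100.  94.]
pan 0.47 [180. 187.  53.  63.]
scene {'vfov': 52.241356686461465, 'cx': 326.02856665480294, 'cy': 199.69011373026055, 'eye': array([ 0.07356841, -0.57393567,  0.98100873]), 'orientation': array([-2.42625721, -0.01260144, -0.62912278])}
bin_a 0.85 [331. 235.  63.  51.]
bin_a 0.84 [271. 158.  50.  41.]
bin_a_grip 0.72 [268. 155.  48.  44.]
pan 0.68 [424. 287. 106.  89.]
pan 0.28 [331. 236.  58.  48.]
{'time_s': 0.4, 'qpos': array([-1.38921074,  0.33332924,  0.03989042,  1.46555231, -0.0134056 ,
        1.34330004, -0.05847863]), 'qd': array([ 0.00023496, -0.00194966,  0.00081723, -0.00079972,  0.00111883,
        0.00062494,  0.00057056]), 'effort': array([-1.65622478e-03, -6.57556844e+01,  1.36087764e+00, -4.05325055e+01,
        1.64783938e-02,  5.09785517e-03, -4.10304699e-05]), 'tcp_pos': array([0.18010319, 0.624443  , 0.23114955]), 'eef_rot': array([-3.14126938e+00,  8.39788816e-06,  2.86080364e+00]), 'contact_force': array([-0.43474474,  0.43426538, -0.1072652 ]), 'torque': array([-0.02699271, -0.02340117, -0.01778079]), 'grip_force': 0.0, 'opening': 0.08539334980107134}
```

View pics/top0.png

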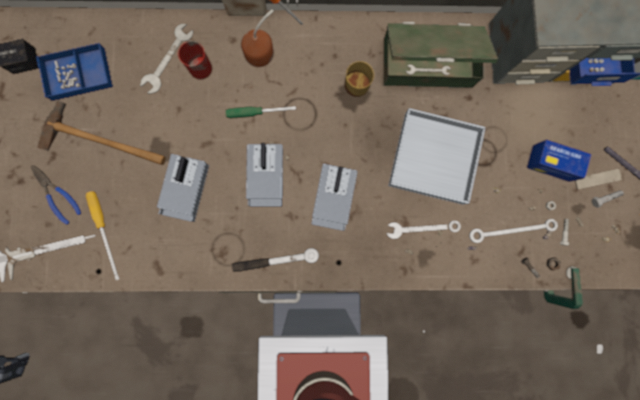

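View pics/scene0.png

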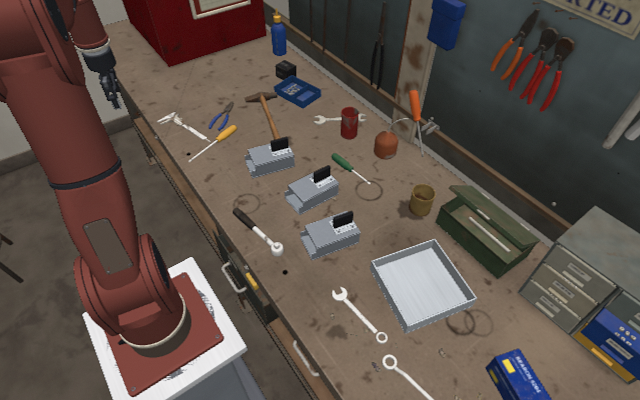

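The top view shows three bins at about (183,187), (264,175) and (334,196), mouths toward the robot, with the pan at (437,155). The scene view agrees. Next I fit grip and pan poses.

```bash
cat > fit.py <<'E'
from h import *
from scipy.optimize import minimize
def boxpts(x,y,yaw,xs,ys,zs):
    c,s=np.cos(yaw),np.sin(yaw)
    return [[x+c*a-s*b,y+s*a+c*b,z] for a in xs for b in ys for z in zs]
def sil(im,pts,S=8):
    h=cv2.convexHull(np.float32([proj(im,p) for p in pts])); m=np.zeros((400*1,640),np.uint8)
    cv2.fillPoly(m,[np.int32(np.round(h*256))],255,cv2.LINE_AA,8); return m/255.
def fitbin(ims,darks,x,y,yaw):
    def cost(p):
        c=0
        for im,d in zip(ims,darks):
            m=sil(im,boxpts(*p,(.01,.07),(-.006,.006),(.056,.1)))
            u,v=np.int32(proj(im,[p[0]+.04*np.cos(p[2]),p[1]+.04*np.sin(p[2]),.07]))
            w=np.s_[max(v-28,0):v+28,max(u-35,0):u+35]; c+=((m-d)[w]**2).sum()
        return c
    r=minimize(cost,[x,y,yaw],method='Nelder-Mead',options=dict(initial_simplex=[[x,y,yaw],[x+.015,y,yaw],[x,y+.015,yaw],[x,y,yaw+.2]],xatol=1e-4,fatol=.05))
    return r.x,r.fun
def dark(im): 
    g=cv2.cvtColor(im['pixels'],cv2.COLOR_RGB2GRAY).astype(float); return np.clip((95-g)/60,0,1)
E
python3 - <<'E'
from fit import *
T=get_image('top');S=get_image('scene')
vis=T['pixels'][:,:,::-1].copy(); vs=S['pixels'][:,:,::-1].copy()
for n,(a,b) in dict(L=((185,168),(180,218)),M=((264,155),(265,205)),R=((337,178),(330,228))).items():
    g=ray(T,*a,.08);m=ray(T,*b,.03); yaw=np.arctan2(*(g-m)[1::-1]); c=g-.04*np.array([np.cos(yaw),np.sin(yaw),0])
    for ims in ([T],[S],[T,S]):
        p,f=fitbin(ims,[dark(i) for i in ims],c[0],c[1],yaw); print(n,np.round(p,4),round(f,1))
    for im,v in((T,vis),(S,vs)):
        for bx in (((-.075,.075),(-.042,.042),(0,)),((.01,.07),(-.006,.006),(.1,))):
            q=np.array([proj(im,k) for k in boxpts(*p,*bx)])[[0,1,3,2]]; cv2.polylines(v,[np.int32(q*16)],True,(0,255,0),1,cv2.LINE_AA,4)
r=regions_of('top','pan')[0]['region']; cs,_=cv2.findContours(r.astype(np.uint8),0,2); 
c=max(cs,key=cv2.contourArea)[:,0]; w=np.float32([ray(T,*k,.045)[:2] for k in c]); print(cv2.minAreaRect(w))
o=np.vstack([cv2.resize(vis[130:250,140:500],None,fx=2.2,fy=2.2),cv2.resize(vs[120:270,220:484],None,fx=2.2*360/264,fy=2.2)[:330]])
cv2.imwrite('pics/f.png',o); print(o.shape)
E
```

```text
L [ 0.5201  0.3397 -0.014 ] 159.5
L [ 0.5259  0.3452 -0.0022] 63.3
L [ 0.5231  0.3414 -0.0206] 227.9
M [0.5521 0.138  0.1696] 106.7
M [0.5575 0.1411 0.1882] 97.1
M [0.5574 0.1386 0.2287] 217.7
R [ 0.4982 -0.019  -0.3622] 105.7
R [ 0.5013 -0.0336  0.0453] 75.3
R [ 0.5    -0.031  -0.0663] 200.8
((0.6002865433692932, -0.2861452102661133), (0.20983727276325226, 0.21200011670589447), 76.36487579345703)
(594, 792, 3)
```

View pics/f.png

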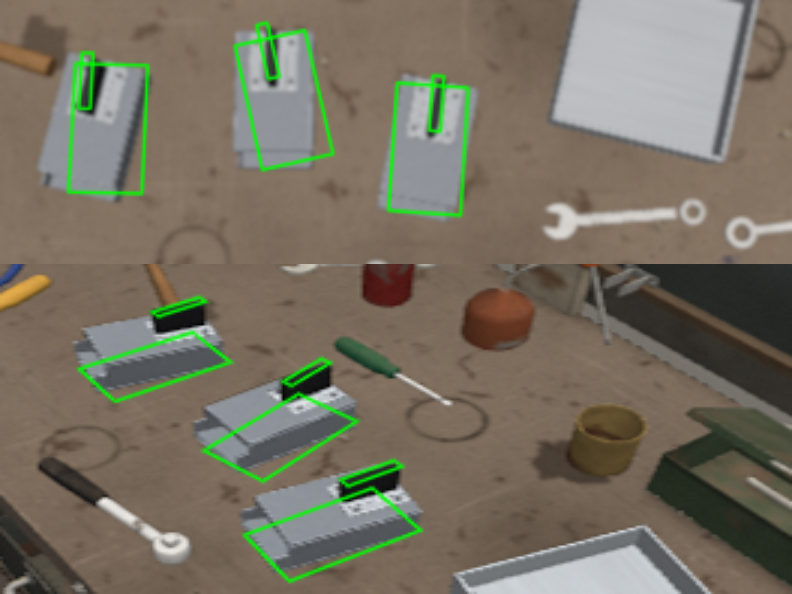

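```bash
cat > fit.py <<'E'
from h import *
from scipy.optimize import minimize
def boxpts(x,y,yaw,xs,ys,zs):
    c,s=np.cos(yaw),np.sin(yaw)
    return [[x+c*a-s*b,y+s*a+c*b,z] for a in xs for b in ys for z in zs]
def sil(im,pts):
    h=cv2.convexHull(np.float32([proj(im,p) for p in pts])); m=np.zeros((400,640),np.uint8)
    cv2.fillPoly(m,[np.int32(np.round(h*256))],255,cv2.LINE_AA,8); return m/255.
PARTS=[((-.055,.075),(-.042,.042),(0,.056)),((-.075,.075),(-.042,.042),(0,.014))]
GRIP=((.01,.07),(-.006,.006),(.056,.1))
def masks(im):
    p=im['pixels'].astype(float); g=p.mean(2)
    d=np.clip((62-g)/35,0,1); b=np.clip((p[:,:,2]-p[:,:,0]+8)/8,0,1); return d,np.maximum(b,d)
def fitbin(ims,x,y,yaw):
    M=[masks(i) for i in ims]
    W=[]
    for im in ims:
        u,v=np.int32(proj(im,[x,y,.04])); W.append(np.s_[v-48:v+48,max(u-48,0):u+48])
    def cost(p):
        c=0
        for im,(d,b),w in zip(ims,M,W):
            g=sil(im,boxpts(*p,*GRIP)); a=np.maximum.reduce([g]+[sil(im,boxpts(*p,*q)) for q in PARTS])
            c+=2*((g-d)[w]**2*(a[w]>0)).sum()+((a-b)[w]**2).sum()
        return c
    best=None
    for s in (1,.4):
        r=minimize(cost,[x,y,yaw],method='Nelder-Mead',options=dict(initial_simplex=[[x,y,yaw],[x+.02*s,y,yaw],[x,y+.02*s,yaw],[x,y,yaw+.25*s]],xatol=1e-4,fatol=.05)); x,y,yaw=r.x
    return r.x,r.fun
def draw(im,v,p):
    for bx in (((-.075,.075),(-.042,.042),(0,)),((.01,.07),(-.006,.006),(.1,)),((-.055,.075),(-.042,.042),(.056,))):
        q=np.array([proj(im,k) for k in boxpts(*p,*bx)])[[0,1,3,2]]; cv2.polylines(v,[np.int32(q*16)],True,(0,255,0),1,cv2.LINE_AA,4)
E
python3 - <<'E'
from fit import *
T=get_image('top');S=get_image('scene')
vis=T['pixels'][:,:,::-1].copy(); vs=S['pixels'][:,:,::-1].copy()
for n,(x,y,yaw) in dict(L=(.523,.341,-.25),M=(.555,.139,0),R=(.5,-.031,-.15)).items():
    for ims in ([T],[S],[T,S]):
        p,f=fitbin(ims,x,y,yaw); print(n,np.round(p,4),round(f,1))
    draw(T,vis,p);draw(S,vs,p)
    g=p[:2]+.04*np.array([np.cos(p[2]),np.sin(p[2])]);print(' grip',g,np.hypot(*g))
u=masks(T)[1];pp=T['pixels'].astype(float); m=((pp[:,:,2]-pp[:,:,0])>-8).astype(np.uint8); m[:,:385]=0;m[:,490:]=0;m[:100]=0;m[210:]=0
c=max(cv2.findContours(m,0,2)[0],key=cv2.contourArea)[:,0]; w=np.float32([ray(T,*k,.045)[:2] for k in c]); print(cv2.minAreaRect(w))
q=[proj(T,[*k,.045]) for k in cv2.boxPoints(cv2.minAreaRect(w))]; cv2.polylines(vis,[np.int32(np.array(q)*16)],True,(0,0,255),1,cv2.LINE_AA,4)
o=np.vstack([cv2.resize(vis[100:250,140:500],None,fx=2.2,fy=2.2),cv2.resize(vs[120:270,220:484],None,fx=2.2*360/264,fy=2.2)[:270]])
cv2.imwrite('pics/f2.png',o)
E
```

```text
L [ 0.5202  0.3515 -0.2293] 533.1
L [ 0.5218  0.3543 -0.2558] 1133.4
L [ 0.5197  0.3505 -0.2131] 1719.6
 grip [0.55874548 0.3420215 ] 0.6551146571876889
M [0.5509 0.1459 0.0079] 474.8
M [0.5539 0.1489 0.0053] 2302.3
M [0.5528 0.1468 0.0217] 2802.8
 grip [0.59280903 0.14763911] 0.6109172215985837
R [ 0.4961 -0.027  -0.1924] 378.3
R [ 0.4999 -0.0253 -0.1965] 1495.8
R [ 0.4958 -0.0265 -0.1982] 1921.1
 grip [ 0.53500973 -0.03440857] 0.5361150634851605
((0.6009274125099182, -0.28716862201690674), (0.20627163350582123, 0.2059292495250702), 76.0809555053711)
```

View pics/f2.png

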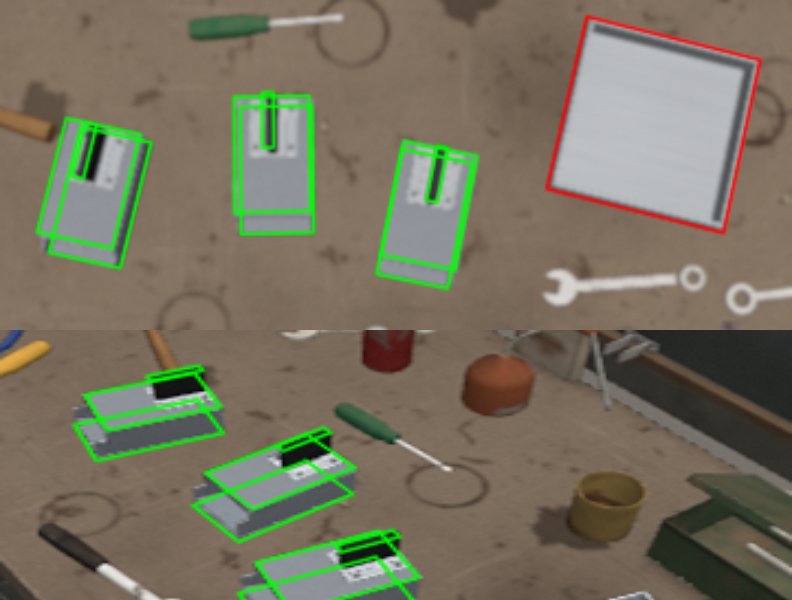

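Fit matches both views: three bins and the pan are well outlined. Plan the first heft (left bin).

```bash
cat > mv.py <<'E'
import sys
from h import *
B=dict(L=(.521,.352,-.235),M=(.553,.148,.005),R=(.497,-.026,-.195))
def seg(p,yaw,t,tyaw):
    "world p,yaw -> shift in tool axes (cm), turn"
    c,s=np.cos(yaw),np.sin(yaw); d=np.array(t)-p
    return np.round([100*(c*d[0]+s*d[1]),100*(s*d[0]-c*d[1]),-100*d[2],(tyaw-yaw+np.pi)%(2*np.pi)-np.pi],3)
def at(n,bx,z):
    x,y,w=B[n]; return [x+bx*np.cos(w),y+bx*np.sin(w),z],w+np.pi
def go(*ts):
    s=read_state(); p,w=np.array(s['tcp_pos']),s['eef_rot'][2]; print('t',round(s['time_s'],2),np.round(p,4),np.round(s['eef_rot'],3),'F',np.round(s['contact_force'],2),'T',np.round(s['torque'],3),'open',round(s['opening'],4),'grip',s['grip_force'])
    for t,tw in ts:
        k=seg(p,w,t,tw); print('to',np.round(t,3),k,'rows',round(max(np.linalg.norm(k[:3])/4.17,abs(k[3])/.125),1)); p,w=np.array(t),tw
E
python3 -c "
from mv import *
go(at('L',.025,.18),at('L',.025,.064))
go(at('L',.025,.064),at('M',.025,.18),at('R',.025,.18))"
```

```text
t 0.65 [0.1801 0.6245 0.2313] [-3.142 -0.     2.861] F [-0.18 -0.3   0.19] T [ 0.015 -0.002  0.04 ] open 0.0853 grip 0.0
to [0.545 0.346 0.18 ] [-42.802 -16.624   5.133   0.046] rows 11.1
to [0.545 0.346 0.064] [ 0.   0.  11.6  0. ] rows 2.8
t 0.65 [0.1801 0.6245 0.2313] [-3.142 -0.     2.861] F [-0.18 -0.3   0.19] T [ 0.015 -0.002  0.04 ] open 0.0853 grip 0.0
to [0.545 0.346 0.064] [-42.802 -16.624  16.733   0.046] rows 11.7
to [0.578 0.148 0.18 ] [ -7.79 -18.5  -11.6    0.24] rows 5.6
to [ 0.522 -0.031  0.18 ] [  5.737 -17.868  -0.     -0.2  ] rows 4.5
```

play_rows --steps '[[[-3.57,-1.385,0.43,0,1],[-3.57,-1.385,0.43,0,1],[-3.57,-1.385,0.43,0,1],[-3.57,-1.385,0.43,0,1],[-3.57,-1.385,0.43,0,1],[-3.57,-1.385,0.43,0,1],[-3.57,-1.385,0.43,0,1],[-3.57,-1.385,0.43,0,1],[-3.57,-1.385,0.43,0,1],[-3.57,-1.385,0.43,0,1],[-3.57,-1.385,0.43,0,1],[-3.53,-1.39,0.4,0.046,1]]]' --force 120

```text
time_s: 1.65
tcp_pos: [0.5466, 0.3448, 0.18]
eef_rot: [3.141, 0.0, 2.816]
contact_force: [1.1, 0.7, 0.2]
opening: 0.0858
grip_force: 0.0
```

```bash
python3 -c "
from mv import *
go(at('L',.025,.064))"
```

```text
t 1.65 [0.5466 0.3448 0.18  ] [3.141 0.    2.816] F [1.14 0.74 0.19] T [ 0.061 -0.022 -0.015] open 0.0858 grip 0.0
to [0.545 0.346 0.064] [ 0.169  0.088 11.602  0.091] rows 2.8
```

```bash
sed -i 's/(tyaw-yaw+np.pi)/(yaw-tyaw+np.pi)/' mv.py
```

play_rows --steps '[[[0.17,0.09,3.0,-0.091,1],[0,0,3.0,0,1],[0,0,3.0,0,1],[0,0,2.6,0,1],[0,0,0,0,-1],[0,0,0,0,-1],[0,0,0,0,-1],[0,0,0,0,-1],[0,0,0,0,-1],[0,0,0,0,-1],[0,0,0,0,-1],[0,0,0,0,-1]]]' --force 120

```text
time_s: 2.65
tcp_pos: [0.5446, 0.3474, 0.0651]
eef_rot: [3.141, 0.001, 2.905]
contact_force: [-2.0, -2.2, 6.0]
opening: 0.0106
grip_force: 117.5
```

```bash
python3 -c "
from mv import *
go(at('L',.025,.064))"
```

```text
t 2.65 [0.5446 0.3474 0.0651] [3.141e+00 1.000e-03 2.905e+00] F [-2.02 -2.23  5.98] T [-0.437  0.318 -0.038] open 0.0106 grip 117.52283334732056
to [0.545 0.346 0.064] [-0.1   -0.106  0.114 -0.001] rows 0.0
```

Gripped. Lift 2 cm and hold.

play_rows --steps '[[[0,0,-1,0,-1],[0,0,-1,0,-1],[0,0,-0.5,0,-1],[0,0,0,0,-1],[0,0,0,0,-1],[0,0,0,0,-1]]]'

```text
time_s: 3.15
tcp_pos: [0.5436, 0.3475, 0.0886]
eef_rot: [-3.141, -0.0, 2.906]
contact_force: [-0.0, -0.8, -4.8]
opening: 0.0106
grip_force: 117.2
```

```bash
python3 -c "
from mv import *
go(at('L',.025,.064))"
```

```text
t 3.15 [0.5436 0.3475 0.0886] [-3.141 -0.     2.906] F [-0.03 -0.79 -4.78] T [0.003 0.022 0.034] open 0.0106 grip 117.1721363067627
to [0.545 0.346 0.064] [-1.930e-01 -8.900e-02  2.465e+00 -1.000e-03] rows 0.6
```

play_rows --steps '[[[0,0,1,0,-1],[0,0,1,0,-1],[0,0,0.4,0,-1],[0,0,0,0,1],[0,0,0,0,1],[0,0,0,0,1],[-1.8,0,0,0,1],[-1.5,0,0,0,1],[0,0,0,0,1]]]'

```text
time_s: 3.9
tcp_pos: [0.5788, 0.338, 0.0648]
eef_rot: [-3.141, 0.002, 2.903]
contact_force: [-0.7, -1.2, -0.4]
opening: 0.0815
grip_force: 0.0
```

play_rows --steps '[[[0,0,0,0,-1],[0,0,0,0,-1],[0,0,0,0,-1],[0,0,0,0,-1],[0,0,0,0,-1],[0,0,0,0,-1],[0,0,0,0,-1],[0,0,0,0,-1]]]' --force 120

```text
time_s: 4.57
tcp_pos: [0.5758, 0.34, 0.0651]
eef_rot: [3.142, -0.0, 2.906]
contact_force: [-2.4, -0.4, 1.9]
opening: 0.0107
grip_force: 116.8
```

```bash
python3 -c "
from mv import *
go(at('L',.058,.064))
T=save('top','t2.png');S=get_image('scene')
for i in([T],[S]): print(fitbin(i,.521,.352,-.235)) if 0 else None
from fit import fitbin
print(fitbin([S],.521,.352,-.235))"
```

```text
t 4.57 [0.5758 0.34   0.0651] [ 3.142 -0.     2.906] F [-2.38 -0.41  1.91] T [0.013 0.374 0.013] open 0.0107 grip 116.84208512306213
to [0.577 0.338 0.064] [-0.191 -0.108  0.113 -0.001] rows 0.1
(array([ 0.52416018,  0.35850229, -0.26132772]), np.float64(1546.4493548105515))
```

play_rows --steps '[[[0,0,-1.0,0,-1],[0,0,-2,0,-1],[0,0,-3,0,-1],[0,0,-3.5,0,-1],[0,0,-3.5,0,-1],[0,0,-2.5,0,-1],[0,0,-1.5,0,-1],[0,0,-0.5,0,-1],[0,0,0,0,-1],[0,0,0,0,-1]]]'

```text
time_s: 5.5
tcp_pos: [0.5756, 0.3395, 0.2387]
eef_rot: [-3.14, -0.001, 2.906]
contact_force: [0.3, -0.7, -5.3]
opening: 0.0105
grip_force: 117.5
```

```bash
python3 -c "
from mv import *
go(([.65,-.299,.24],2.906))
save('scene','s3.png')"
```

```text
t 5.5 [0.5756 0.3395 0.2387] [-3.140e+00 -1.000e-03  2.906e+00] F [ 0.29 -0.75 -5.26] T [-0.066 -0.148 -0.028] open 0.0105 grip 117.45915412902832
to [ 0.65  -0.299  0.24 ] [-22.154 -60.345  -0.13   -0.   ] rows 15.4
```

View pics/s3.png

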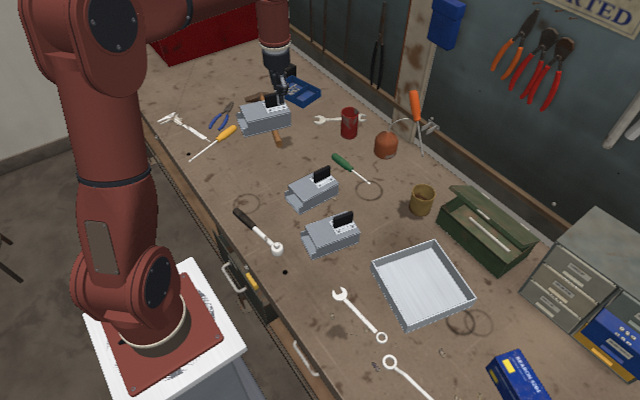

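The bin hangs level at (265,115), 5.3 N: clearly the heavy one. Carry it over the pan.

play_rows --steps '[[[-0.3,-0.8,0,0,-1],[-0.6,-1.6,0,0,-1],[-0.9,-2.4,0,0,-1],[-1.1,-3.0,0,0,-1],[-1.2,-3.3,0,0,-1],[-1.2,-3.3,0,0,-1],[-1.2,-3.3,0,0,-1],[-1.2,-3.3,0,0,-1],[-1.2,-3.3,0,0,-1],[-1.2,-3.3,0,0,-1],[-1.2,-3.3,0,0,-1],[-1.2,-3.3,0,0,-1]]]'

```text
time_s: 6.55
tcp_pos: [0.6167, -0.0258, 0.2396]
eef_rot: [-3.141, -0.001, 2.904]
contact_force: [1.3, -0.4, -4.5]
opening: 0.0109
grip_force: 117.3
```

play_rows --steps '[[[-1.2,-3.3,0,0,-1],[-1.2,-3.3,0,0,-1],[-1.2,-3.3,0,0,-1],[-1.2,-3.3,0,0,-1],[-1.2,-3.3,0,0,-1],[-1.2,-3.3,0,0,-1],[-1.0,-2.8,0,0,-1],[-0.8,-2.0,0,0,-1],[-0.6,-1.4,0,0,-1],[-0.4,-0.8,0,0,-1],[0,0,0,0,-1],[0,0,0,0,-1]]]'

```text
time_s: 7.55
tcp_pos: [0.6516, -0.3061, 0.2395]
eef_rot: [3.141, -0.001, 2.905]
contact_force: [0.6, 1.3, -5.1]
opening: 0.0106
grip_force: 117.4
```

```bash
python3 -c "
from mv import *
go(([.65,-.299,.2],2.906))"
```

```text
t 7.55 [ 0.6516 -0.3061  0.2395] [ 3.141e+00 -1.000e-03  2.905e+00] F [ 0.59  1.27 -5.12] T [ 0.053 -0.171 -0.065] open 0.0106 grip 117.38588690757751
to [ 0.65  -0.299  0.2  ] [ 3.250e-01  6.550e-01  3.954e+00 -1.000e-03] rows 1.0
```

play_rows --steps '[[[0.2,0.4,2.0,0,-1],[0.1,0.2,1.5,0,-1],[0,0,0.8,0,-1],[0,0,0,0,-1]]]' --force 120

```text
time_s: 7.88
tcp_pos: [0.6502, -0.2969, 0.1949]
eef_rot: [3.14, -0.003, 2.908]
contact_force: [-0.2, 0.8, -4.7]
opening: 0.0107
grip_force: 117.2
```

play_rows --steps '[[[0,0,0,0,-1],[0,0,0,0,-1],[0,0,0,0,-1],[0,0,0,0,-1],[0,0,0,0,-1],[0,0,0,0,-1]]]' --force 20

```text
time_s: 8.38
tcp_pos: [0.6509, -0.2995, 0.1974]
eef_rot: [-3.141, 0.001, 2.906]
contact_force: [-0.7, 0.6, -4.8]
opening: 0.0107
grip_force: 117.2
```

```bash
python3 -c "
from mv import *
go(([.65,-.299,.2],2.906))
S=save('scene','s4.png');cv2.imwrite('pics/s4c.png',cv2.resize(S['pixels'][120:360,300:560,::-1],None,fx=2,fy=2))"
```

```text
t 8.38 [ 0.6509 -0.2995  0.1974] [-3.141e+00  1.000e-03  2.906e+00] F [-0.72  0.63 -4.81] T [-0.067 -0.145  0.069] open 0.0107 grip 117.21682548522949
to [ 0.65  -0.299  0.2  ] [ 0.098  0.027 -0.259 -0.   ] rows 0.1
```

View pics/s4c.png

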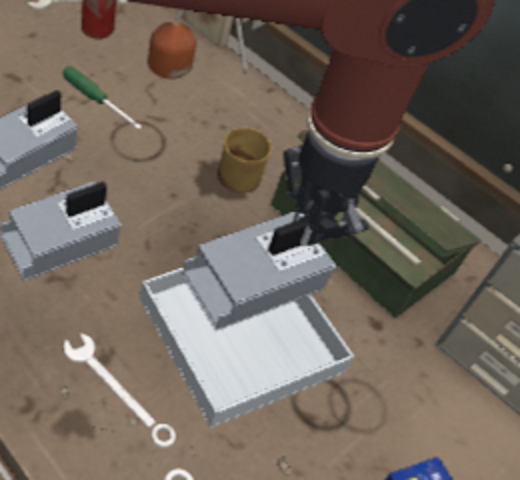

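Bin is held level over the pan, but the grip force didn't fall; change the gripper command slightly with 20 N.

play_rows --steps '[[[0,0,0,0,-0.97],[0,0,0,0,-0.97],[0,0,0,0,-0.97],[0,0,0,0,-0.97]]]' --force 20

```text
time_s: 8.77
tcp_pos: [0.6507, -0.2993, 0.197]
eef_rot: [-3.142, -0.0, 2.906]
contact_force: [-1.1, 0.3, -4.7]
opening: 0.0106
grip_force: 117.2
```

```bash
python3 -c "
from mv import *
go(([.65,-.299,.2],2.906))"
```

```text
t 8.77 [ 0.6507 -0.2993  0.197 ] [-3.142 -0.     2.906] F [-1.11  0.32 -4.74] T [-0.11  -0.153  0.017] open 0.0106 grip 117.21696853637695
to [ 0.65  -0.299  0.2  ] [ 0.08   0.015 -0.299 -0.   ] rows 0.1
```

play_rows --steps '[[[0,0,0,0,-0.85],[0,0,0,0,-0.85],[0,0,0,0,-0.8],[0,0,0,0,-0.8]]]' --force 20

```text
time_s: 9.1
tcp_pos: [0.6508, -0.2993, 0.197]
eef_rot: [-3.142, -0.0, 2.906]
contact_force: [0.0, -0.1, -4.2]
opening: 0.0104
grip_force: 117.2
```

play_rows --steps '[[[0,0,0,0,-0.77],[0,0,0,0,-0.77],[0,0,0,0,-0.77]]]' --force 20

```text
time_s: 9.35
tcp_pos: [0.6508, -0.2993, 0.197]
eef_rot: [-3.142, 0.0, 2.906]
contact_force: [-0.0, -0.1, -4.4]
opening: 0.0103
grip_force: 117.2
```

The force stays latched while holding. So I set the bin flat inside the pan, regrip at 20 N at the far end of the grip, and lift so that it swings mouth down.

play_rows --steps '[[[-0.5,0,1.5,0,-0.77],[0,0,3,0,-0.77],[0,0,3,0,-0.77],[0,0,2.5,0,-0.77],[0,0,1.5,0,-0.77],[0,0,0.8,0,-0.77],[0,0,0.3,0,-0.77],[0,0,0,0,-0.77]]]'

```text
time_s: 10.02
tcp_pos: [0.6559, -0.3007, 0.0711]
eef_rot: [-3.141, 0.0, 2.906]
contact_force: [-0.1, -0.3, -3.9]
opening: 0.0104
grip_force: 117.3
```

```bash
python3 -c "
from mv import *
go(([.655,-.3,.07],2.906))"
```

```text
t 10.02 [ 0.6559 -0.3007  0.0711] [-3.141  0.     2.906] F [-0.11 -0.32 -3.92] T [-0.072 -0.184 -0.041] open 0.0104 grip 117.3115074634552
to [ 0.655 -0.3    0.07 ] [ 0.102  0.047  0.107 -0.   ] rows 0.0
```

play_rows --steps '[[[0,0,0.2,0,-0.77],[0,0,0,0,-0.4],[0,0,0,0,-0.4],[0,0,0,0,-0.4]]]'

```text
time_s: 10.35
tcp_pos: [0.6565, -0.3009, 0.0707]
eef_rot: [-3.141, 0.003, 2.906]
contact_force: [0.6, -0.1, -0.4]
opening: 0.0258
grip_force: 0.0
```

play_rows --steps '[[[0,0,0,0,-1],[0,0,0,0,-1],[0,0,0,0,-1],[0,0,0,0,-1],[0,0,0,0,-1]]]' --force 20

```text
time_s: 10.77
tcp_pos: [0.6561, -0.3009, 0.0701]
eef_rot: [-3.141, 0.002, 2.906]
contact_force: [-0.8, -0.3, 5.2]
opening: 0.0115
grip_force: 25.2
```

play_rows --steps '[[[0,0,-1,0,-1],[0,0,-2.5,0,-1],[0,0,-3,0,-1],[0,0,-3,0,-1],[0,0,-2.5,0,-1],[0,0,-1,0,-1],[0,0,0,0,-1],[0,0,0,0,-1],[0,0,0,0,-1]]]'

```text
time_s: 11.52
tcp_pos: [0.6547, -0.2998, 0.1964]
eef_rot: [3.141, -0.004, 2.906]
contact_force: [-0.4, -0.0, -5.3]
opening: 0.0118
grip_force: 23.6
```

```bash
python3 -c "
from mv import *
go(([.655,-.3,.07],2.906))
S=save('scene','s5.png');cv2.imwrite('pics/s5c.png',cv2.resize(S['pixels'][120:360,300:560,::-1],None,fx=2,fy=2))"
```

```text
t 11.52 [ 0.6547 -0.2998  0.1964] [ 3.141 -0.004  2.906] F [-0.43 -0.01 -5.26] T [-0.067 -0.138  0.027] open 0.0118 grip 23.606810867786407
to [ 0.655 -0.3    0.07 ] [-0.031 -0.017 12.641 -0.   ] rows 3.0
```

View pics/s5c.png

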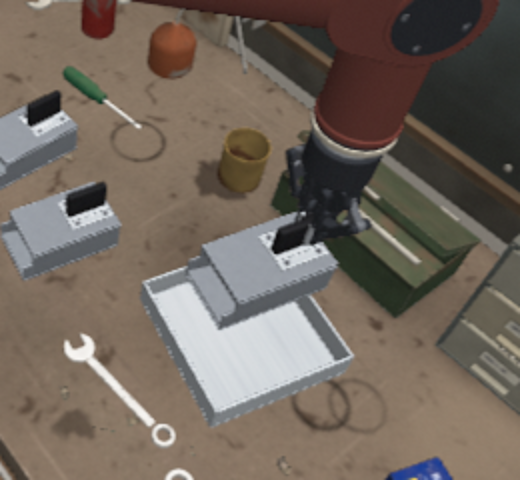

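The bin still hangs level at 23 N (seen over the pan's far half), so gravity alone won't swing it. I'll tip it by pushing its lip against the inside of the pan's near wall, with the pads as the hinge. Computing that path.

```bash
python3 -c "
from mv import *
zl=.016; prev=None
prof=np.array([[-.075,z] for z in np.linspace(0,.012,7)]+[[-.075+.02*t,.012+.044*t] for t in np.linspace(0,1,30)])-[.058,.084]
for th in range(0,61,5):
    c,s=np.cos(np.radians(th)),np.sin(np.radians(th)); r=prof@np.array([[c,s],[-s,c]])
    low=r[:,1].min(); hz=zl-low; m=r[r[:,1]+hz<.045]; hs=-.096-m[:,0].min()
    k=np.array([hs,hz-.019]); print(th,np.round(k*100,2),'' if prev is None else np.round((k-prev)*100,2)); prev=k
go()"
```

```text
0 [3.7 8.1] 
5 [3.02 9.23] [-0.68  1.13]
10 [ 2.25 10.28] [-0.77  1.05]
15 [ 1.38 11.26] [-0.86  0.97]
20 [ 0.44 12.14] [-0.95  0.89]
25 [-0.57 12.93] [-1.01  0.79]
30 [-1.5  13.62] [-0.93  0.69]
35 [-2.5  14.21] [-0.99  0.58]
40 [-3.5  14.68] [-1.    0.47]
45 [-4.53 15.04] [-1.02  0.36]
50 [-5.56 15.29] [-1.03  0.24]
55 [-6.6  15.41] [-1.04  0.12]
60 [-7.63 15.42] [-1.04  0.01]
t 11.57 [ 0.6547 -0.2998  0.1963] [ 3.141 -0.004  2.906] F [-0.83  1.08 -5.32] T [-0.061 -0.162  0.013] open 0.0118 grip 23.607051372528076
```

play_rows --steps '[[[0,0,2.0,0,-1],[0,0,3.5,0,-1],[0,0,3.5,0,-1],[0,0,1.7,0,-1],[0,0,0.8,0,-1],[1.1,0,0,0,-1],[1.1,0,0,0,-1],[0.68,0,-1.13,0,-1],[0.77,0,-1.05,0,-1],[0.86,0,-0.97,0,-1],[0.95,0,-0.89,0,-1],[1.0,0,-0.8,0,-1]]]'

```text
time_s: 12.57
tcp_pos: [0.5931, -0.2857, 0.1347]
eef_rot: [-3.141, 0.002, 2.906]
contact_force: [2.0, -1.3, -5.4]
opening: 0.0117
grip_force: 22.8
```

```bash
python3 -c "
from mv import *
go()
S=save('scene','s6.png');cv2.imwrite('pics/s6c.png',cv2.resize(S['pixels'][120:360,300:560,::-1],None,fx=2,fy=2))"
```

```text
t 12.57 [ 0.5931 -0.2857  0.1347] [-3.141e+00  2.000e-03  2.906e+00] F [ 1.97 -1.28 -5.38] T [-0.111 -0.661 -0.081] open 0.0117 grip 22.789348661899567
```

View pics/s6c.png

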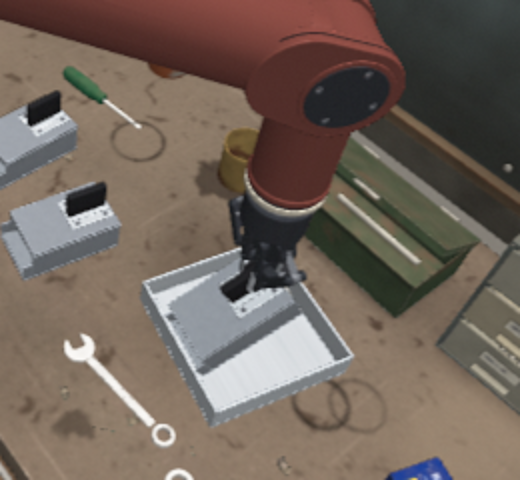

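The bin is tilted mouth down about 25° in the pan, only 2 N of push. Continue to about 55°.

play_rows --steps '[[[0.93,0,-0.69,0,-1],[0.99,0,-0.58,0,-1],[1.0,0,-0.47,0,-1],[1.02,0,-0.36,0,-1],[1.03,0,-0.24,0,-1],[1.04,0,-0.12,0,-1],[0,0,0,0,-1],[-1.5,0,-0.3,0,-1],[-3,0,-0.3,0,-1],[-2.0,0,-0.3,0,-1]]]'

```text
time_s: 13.45
tcp_pos: [0.5988, -0.2861, 0.1659]
eef_rot: [3.141, -0.0, 2.907]
contact_force: [1.7, -0.1, -2.2]
opening: 0.0115
grip_force: 22.7
```

```bash
python3 -c "
from mv import *
go()
S=save('scene','s7.png');cv2.imwrite('pics/s7c.png',cv2.resize(S['pixels'][120:360,300:560,::-1],None,fx=2,fy=2))"
```

```text
t 13.45 [ 0.5988 -0.2861  0.1659] [ 3.141 -0.     2.907] F [ 1.69 -0.14 -2.21] T [-0.068 -0.243  0.001] open 0.0115 grip 22.710655331611633
```

View pics/s7c.png

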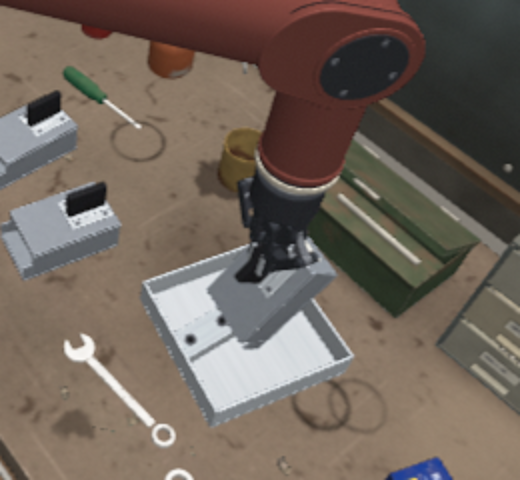

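The jaw now lies in the pan (crop around (205,335)), and the force has dropped to 2.2 N. Raise, heft and plan righting the bin on the pan's far wall.

play_rows --steps '[[[0,0,-1,0,-1],[0,0,-2.0,0,-1],[0,0,-2,0,-1],[0,0,-1.5,0,-1],[0,0,-0.5,0,-1],[0,0,0,0,-1],[0,0,0,0,-1],[0,0,0,0,-1]]]'

```text
time_s: 14.17
tcp_pos: [0.5969, -0.2861, 0.2347]
eef_rot: [3.141, -0.002, 2.906]
contact_force: [-0.6, -0.0, -1.7]
opening: 0.0119
grip_force: 22.9
```

```bash
python3 -c "
from mv import *
go()
prev=None
for th,cc in ((50,-.03),(45,-.027),(40,-.023),(35,-.017),(30,-.01),(25,-.005),(20,0),(15,0),(10,0),(5,0),(0,0)):
    c,s=np.cos(np.radians(th)),np.sin(np.radians(th)); a,b=cc-.058,-.084
    k=np.array([.1-(a*c-b*s),.045-(a*s+b*c)-.019-.003]); print(th,np.round(k*100,2),'' if prev is None else np.round((k-prev)*100,2)); prev=k
p=read_state()['tcp_pos']; d=p[:2]-[.601,-.287]; print('s',d@[.9706,-.2406],'lat',d@[.2406,.9706])
T=save('top','t8.png');S=get_image('scene');o=np.hstack([cv2.resize(T['pixels'][80:260,340:540],None,fx=2,fy=2),cv2.resize(S['pixels'][160:340,340:520],None,fx=2,fy=2)])
cv2.imwrite('pics/t8c.png',o[:,:,::-1])
"
```

```text
t 14.17 [ 0.5969 -0.2861  0.2347] [ 3.141e+00 -2.000e-03  2.906e+00] F [-0.59 -0.02 -1.74] T [ 0.028  0.017 -0.005] open 0.0119 grip 22.92608767747879
50 [ 9.22 14.44] 
45 [10.07 14.25] [ 0.85 -0.19]
40 [10.81 13.94] [ 0.73 -0.31]
35 [11.33 13.48] [ 0.52 -0.46]
30 [11.69 12.97] [ 0.36 -0.51]
25 [12.16 12.58] [ 0.47 -0.4 ]
20 [12.58 12.18] [ 0.42 -0.4 ]
15 [13.43 11.91] [ 0.85 -0.26]
10 [14.25 11.58] [ 0.82 -0.34]
5 [15.05 11.17] [ 0.79 -0.41]
0 [15.8 10.7] [ 0.75 -0.47]
s -0.00419556643187765 lat -0.0001634544792485537
```

View pics/t8c.png

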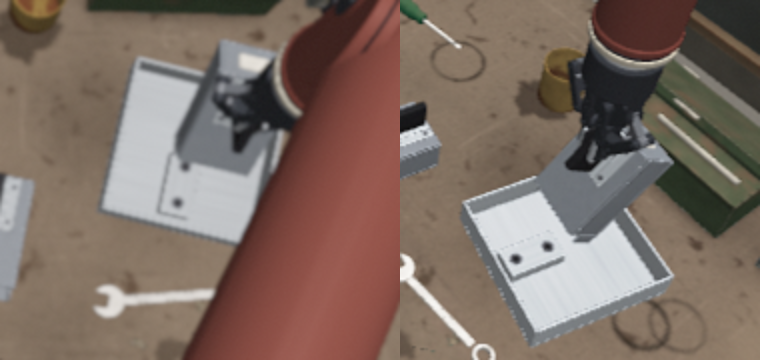

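Hefts 1.7 N, so it's empty, and the jaw lies in the pan at crop (530,255), clear of the bin. Now carry it, still tilted, toward home; I'll level it there by dragging the lip forward while lowering (pads as hinge).

play_rows --steps '[[[0,0,-2,0,-1],[0.5,1.0,-2.5,0,-1],[1.0,1.8,-1,0,-1],[1.4,2.6,0,0,-1],[1.6,3.0,0,0,-1],[1.6,3.0,0,0,-1],[1.6,3.0,0,0,-1],[1.6,3.0,0,0,-1],[1.6,3.0,0,0,-1],[1.6,3.0,0,0,-1],[1.6,3.0,0,0,-1],[1.6,3.0,0,0,-1]]]'

```text
time_s: 15.27
tcp_pos: [0.5126, 0.0374, 0.2906]
eef_rot: [-3.141, -0.001, 2.906]
contact_force: [0.4, 0.5, -2.4]
opening: 0.0115
grip_force: 22.9
```

play_rows --steps '[[[1.6,3.0,0,0,-1],[1.6,3.0,0,0,-1],[1.6,3.0,0,0,-1],[1.6,3.0,0,0,-1],[1.6,3.0,0,0,-1],[1.6,3.0,0,0,-1],[1.6,3.0,0,0,-1],[1.6,3.0,0,0,-1],[1.2,2.4,0,0,-1],[0.8,1.6,0,0,-1],[0.4,0.9,0,0,-1],[0,0,0,0,-1]]]'

```text
time_s: 16.27
tcp_pos: [0.4322, 0.3544, 0.2901]
eef_rot: [-3.141, -0.001, 2.909]
contact_force: [-1.2, -1.2, -2.1]
opening: 0.012
grip_force: 22.9
```

```bash
python3 -c "
from mv import *
go(([.4202,.3773,.28],2.906),([.5758,.34,.0651],2.906))"
```

```text
t 16.27 [0.4322 0.3544 0.2901] [-3.141e+00 -1.000e-03  2.909e+00] F [-1.21 -1.19 -2.07] T [0.013 0.136 0.017] open 0.012 grip 22.882244288921356
to [0.42  0.377 0.28 ] [1.7   1.952 1.008 0.003] rows 0.7
to [0.576 0.34  0.065] [-1.6001e+01  5.0000e-03  2.1490e+01  0.0000e+00] rows 6.4
```

play_rows --steps '[[[0.8,1.0,2,0.003,-1],[0.9,0.95,3,0,-1],[0,0,3.5,0,-1],[0,0,3,0,-1],[0,0,2,0,-1],[0,0,1.0,0,-1],[0,0,0.2,0,-1],[0,0,0,0,-1]]]'

```text
time_s: 16.93
tcp_pos: [0.4221, 0.3746, 0.1443]
eef_rot: [-3.141, 0.0, 2.901]
contact_force: [-0.7, -0.7, -1.9]
opening: 0.0118
grip_force: 22.9
```

play_rows --steps '[[[-1.0,0,0.6,0,-1],[-1.5,0,0.3,0,-1],[-1.5,0,0.3,0,-1],[-1.5,0,0.54,0,-1],[-1.5,0,0.54,0,-1],[-1.5,0,0.76,0,-1],[-1.5,0,0.76,0,-1],[0,0,0,0,-1]]]'

```text
time_s: 17.6
tcp_pos: [0.5254, 0.3497, 0.1076]
eef_rot: [3.138, 0.006, 2.898]
contact_force: [1.8, 0.1, 2.0]
opening: 0.0116
grip_force: 24.8
```

```bash
python3 -c "
from mv import *
go(([.5758,.34,.0651],2.906))"
```

```text
t 17.6 [0.5254 0.3497 0.1076] [3.138 0.006 2.898] F [1.77 0.14 2.  ] T [-0.024 -0.378 -0.046] open 0.0116 grip 24.75366622209549
to [0.576 0.34  0.065] [-5.121  0.276  4.251 -0.008] rows 1.6
```

play_rows --steps '[[[-1.4,0.14,0.95,-0.008,-1],[-1.4,0.14,0.95,0,-1],[-1.2,0,1.1,0,-1],[-1.1,0,1.15,0,-1],[0,0,0.05,0,-1],[0,0,0,0,-1]]]'

```text
time_s: 18.1
tcp_pos: [0.5713, 0.3416, 0.0643]
eef_rot: [3.141, 0.002, 2.909]
contact_force: [-0.3, 0.0, -1.8]
opening: 0.0117
grip_force: 26.4
```

```bash
python3 -c "
from mv import *
go(([.5758,.34,.0651],2.906))"
```

```text
t 18.1 [0.5713 0.3416 0.0643] [3.141e+00 2.000e-03 2.909e+00] F [-0.3   0.04 -1.78] T [ 0.07  -0.088  0.043] open 0.0117 grip 26.44045740365982
to [0.576 0.34  0.065] [-0.472 -0.05  -0.079  0.003] rows 0.1
```

play_rows --steps '[[[-0.47,-0.05,0.2,0,-1],[0,0,0.1,0,-1],[0,0,0,0,-1],[0,0,0,0,-1]]]'

```text
time_s: 18.43
tcp_pos: [0.5747, 0.3411, 0.0641]
eef_rot: [3.14, 0.002, 2.911]
contact_force: [-6.7, -3.2, 15.0]
opening: 0.0114
grip_force: 29.5
```

```bash
python3 -c "
from mv import *
go(([.5758,.34,.0651],2.906))"
```

```text
t 18.43 [0.5747 0.3411 0.0641] [3.140e+00 2.000e-03 2.911e+00] F [-6.73 -3.22 15.02] T [-0.944  1.327 -0.053] open 0.0114 grip 29.543341398239136
to [0.576 0.34  0.065] [-0.136 -0.086 -0.099  0.005] rows 0.0
```

Pressed flat. Release, retreat and compare with the first pictures.

play_rows --steps '[[[0,0,-0.2,0,-1],[0,0,0,0,0.3],[0,0,0,0,0.3],[0,0,0,0,0.3],[0,0,0,0,0.3],[0,0,-2,0,0.3],[0,0,-3.5,0,0.3],[0,0,-4,0,0.3],[0,0,-4,0,0.3]]]'

```text
time_s: 19.18
tcp_pos: [0.5728, 0.3408, 0.1988]
eef_rot: [-3.14, -0.001, 2.911]
contact_force: [0.9, 0.2, 0.3]
opening: 0.0553
grip_force: 0.0
```

play_rows --steps '[[[1,1,-1,0,0.3],[3,2,0,0,0.3],[3,2,0,0,0.3],[3,2,0,0,0.3],[3,2,0,0,0.3],[3,2,0,0,0.3],[3,2,0,0,0.3],[3,2,0,0,0.3],[3,2,0,0,0.3],[2,1,0,0,0.3],[0,0,0,0,0.3]]]'

```text
time_s: 20.1
tcp_pos: [0.3447, 0.5829, 0.2074]
eef_rot: [3.141, -0.004, 2.92]
contact_force: [0.2, -0.0, 0.9]
opening: 0.0555
grip_force: 0.0
```

```bash
cat > cmp.py <<'E'
from mv import *
from fit import fitbin
T=save('top','tz.png');S=save('scene','sz.png'); go()
T0=dict(T,pixels=cv2.imread('pics/top0.png')[:,:,::-1]);S0=dict(S,pixels=cv2.imread('pics/scene0.png')[:,:,::-1])
for n in 'LMR':
    print(n,'before',[np.round(fitbin([i],*B[n])[0],4) for i in(T0,S0)],'now',[np.round(fitbin([i],*B[n])[0],4) for i in(T,S)])
for nm,a,b in(('top',T0,T),('scene',S0,S)):
    for n in 'LMR':
        u,v=np.int32(proj(a,[*B[n][:2],.05])); w=np.s_[v-40:v+40,u-40:u+40]
        print(nm,n,'absdiff',np.abs(a['pixels'][w].astype(int)-b['pixels'][w]).mean().round(2))
        try:
            W=np.eye(2,3,dtype=np.float32); cc,W=cv2.findTransformECC(*[cv2.cvtColor(np.ascontiguousarray(k['pixels'][w]),cv2.COLOR_RGB2GRAY) for k in(a,b)],W,cv2.MOTION_EUCLIDEAN); print('   ecc',round(cc,3),W.round(3).tolist())
        except cv2.error as e: print('ecc fail')
E
python3 cmp.py
```

```text
t 20.2 [0.3505 0.5789 0.2075] [-3.141 -0.     2.913] F [ 0.55 -0.7  -0.15] T [-0.037  0.001 -0.057] open 0.0557 grip 0.0
L before [array([ 0.5194,  0.3506, -0.2043]), array([ 0.5221,  0.354 , -0.2607])] now [array([ 0.5188,  0.3554, -0.254 ]), array([ 0.5229,  0.3593, -0.2555])]
M before [array([0.551 , 0.1454, 0.0079]), array([0.5541, 0.1487, 0.0033])] now [array([0.551 , 0.1454, 0.0079]), array([0.5538, 0.1486, 0.0034])]
R before [array([ 0.4963, -0.0267, -0.1936]), array([ 0.5001, -0.0213, -0.2416])] now [array([ 0.4964, -0.027 , -0.1975]), array([ 0.5001, -0.0213, -0.2414])]
top L absdiff 6.91
   ecc 0.992 [[1.0, -0.006000000052154064, -1.7039999961853027], [0.006000000052154064, 1.0, -0.2549999952316284]]
top M absdiff 0.62
   ecc 1.0 [[1.0, 0.0, -0.004000000189989805], [-0.0, 1.0, 0.007000000216066837]]
top R absdiff 0.62
   ecc 1.0 [[1.0, -0.0, -0.004999999888241291], [0.0, 1.0, 0.010999999940395355]]
scene L absdiff 4.59
   ecc 0.981 [[1.0, 0.004000000189989805, -0.7409999966621399], [-0.004000000189989805, 1.0, -0.48399999737739563]]
scene M absdiff 3.41
   ecc 0.982 [[1.0, -0.008999999612569809, 0.3109999895095825], [0.008999999612569809, 1.0, -0.6349999904632568]]
scene R absdiff 1.89
   ecc 1.0 [[1.0, 0.0, -0.003000000026077032], [-0.0, 1.0, 0.014000000432133675]]
```

```bash
python3 -c "
from h import *
print(hand_in())"
```

```text
the job is handed in; nothing more can be done
None
```

I found the jaw in the left-hand bin (5.3 N lifted) and tipped it into the pan. That bin then lifted at 1.7 N (empty) and stands upright again about 5 mm from where it stood. I did not heft or touch the other two bins, and the job was handed in at about 20 s.

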